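# Set a drilling template on the twin pins of a knife jig and latch it

### The arm

A 6-joint arm with a two-finger parallel gripper is mounted at the origin on the work surface. World frame = base frame: x ahead of the robot, y to its left, z up, the work surface at z = 0. Lengths are in m, angles in rad, forces in N, time in s.
With the tool pointing down it reaches from about 0.25 to 0.725 m from the base axis. Payload 4 kg.
Tool frame: the origin (TCP) lies at the very end of the fingers, on their centre line; the grasp point (between the pads) lies 19 mm behind it; z points along the fingers, y is the line along which they close (so a half turn about z gives the same grasp; the last joint's range is limited). The gripper opens to 85 mm and grips with 20 to 120 N. Pads are 22 mm wide; open, the fingers measure 114 mm over their backs; the gripper's body (76 mm by 85 mm) begins 54 mm behind the grasp point. The pads swing forward as they close: fully open they stand 13 mm farther back than shut.
Start: joints at [1.225, 0.241, 0.005, 1.335, 0, 1.571], TCP at [0.169, 0.47, 0.231] pointing down, gripper open.
Joint ranges: [-2.72, 2.72], [-1.05, 1.87], [-1.09, 1.28], [-1.99, 2.15], [-1.42, 1.44], [-3.14, 3.14]. Speed limits (rad/s): [2.79, 2.79, 3.14, 3.14, 3.14, 3.14].

### API

Orientations are given as a unit quaternion [x, y, z, w].
In Python, from workcell import bot gives the robot as it stands.
- The arm moves only by the tool carry_out, never from a script. Its argument "increments" is one flat list of numbers, 5 for each row, row after row: the finger opening in cm, from 0 to 8.54, then the shift along the tool's x, y, z in cm, then the turn about the tool's z in rad. A call has exactly 5 rows; each row shifts and turns the commanded pose from where the row before left it, along the tool's axes as they then stand; what a row does not reach is not made up. A row lasts 1/8 s, in which the tool goes at most 62.5 mm and 10.7 degrees, less where a joint would pass 70% of its speed; a pose out of reach is approached as far as the arm can. A call with a gripper value outside its range is refused whole. The fingers move at their own pace and stop on an object; the grip force is fixed at half the most. Time passes only in rows, so rows that do not move let the fingers close, or fill a call up. It gives the time, the measured TCP pose, the force, the opening and the grip force at its end, in the units of the state.
- bot.get_obs(): the state, without advancing time (a new reading comes with each control period).
- bot.camera(name): name is "scene" or "top" or "wrist"; returns a dict with "pixels" (384x512x3 uint8, blue, green, red), "range_z" (384x512 float32, m along the optical axis (not along the pixel's ray), 0 where there is no reading), "mtx" (3x3 intrinsics, pixels), "eye" and "attitude" of the camera in the world. Camera axes: x right, y down, z forward; pixel columns grow to the right and rows downward; lengths in m; the calibration is good to about 2 mm. A picture is of the moment at which its call begins.
- bot.job_done(): hands the job in; it is judged then, once.
Trained networks look in a picture, given as the dict that the camera call returned (one of the last four; its "shot" number tells which), for a name from the list of things; names that differ only in an ending like _2 or _b are one class to them, and where a whole thing is asked for, a point or a joint stands for the part that bears it (a point fixed in the world has none). Each returns a list of dicts, best first, with "p" (0 to 1); they miss things now and then, are a little off and sometimes report something else, mostly with a low value. They report only what shows in the picture. A call takes as long as a camera call. They do not tell look-alikes from the thing itself.
- bot.find_in(picture, name): "xyz" ([x, y, z] in m, in the coordinates of the camera as it stood for that picture, good to about 4 mm: the middle of the surface that is visible of it).
- bot.regions_of(picture, name): "mask" (384x512 bool, what is visible of it).
- bot.place_of(picture, name): "xyz" ([x, y, z] in m, in the coordinates of the camera as it stood for that picture, good to about 4 mm: a listed point, or the origin of a listed thing).
The state is a dict: "clock": time; "joint_pos": joint angles; "joint_vel": joint speeds; "tau": joint torques, N m; "eef_pos": TCP position; "tool_rot": TCP orientation; "ft_force": force on the tool from outside, world axes, zero at the start; "ft_torque": the same for the moment, N m; "grip_width": finger opening in m; "grasp_force": force on a finger pad.
Only numpy, scipy, OpenCV 4.12 (cv2) and the standard library are available. Lean on these libraries where they do the work, as an engineer would, in place of code of your own. Each camera call takes 0.05 s, during which the arm holds its last target. There are 200 camera calls.

### The job

Lift the aluminium drilling template by its wooden handle and set it on the jig's two upright pins, big hole on the big pin, until it lies fully down on the pin block; feel for the pins gently, never forcing the plate down on them or dropping it. Then swing the jig's steel latch right round to its stop over the edge of the plate, and let go. Leave the oil can and the spare grinding wheel where they are.

Things in the scene. Friction and masses are not known exactly. Their poses are not given: they have to be found in the camera images.
- jig: Drilling jig, fixed to the bench: plywood board 200 x 200 x 18 mm. Origin on its underside; the board spans x -80 to 120, y -100 to 100 mm. On it lies a dark steel pin block (85 mm along x, 150 along y, 10 thick, top 28 mm above the origin) with two upright pins and a knife blank let in flush. A wooden strip at x = -68 to -58 mm stands 6 mm above the board.
- pins_datum (a point): Where the midpoint of the pin tips would be with the block against the strip: jig x -16, y 0, z 54 mm. The block was left clamped 6 to 30 mm further along jig +x (y exact, square), so the pins stand at jig x -10 to +14 mm: not reported, find it by feel. It stays put. Big pin (12 mm) at jig y +55, small (9 mm) at -55, 26 mm tall above the block, tips tapered 1 and 0.6 mm a side.
- template_handle (a point): Centre of the handle of the loose drilling template, half-way up, 33 mm above the plate's underside. Plate: aluminium, 110 (its x) x 150 (its y) x 8 mm, about 0.4 kg, flat on the bench. Wooden bar handle upright at its middle: 12 mm thick along x (grip across this), 56 long along y, 50 tall. Set home, its x, y, z axes point along the jig's and this point is 61 mm above the jig's origin.
- template_big (a point): Centre of the template's big locating hole, round, 14 mm, through the plate, 55 mm to the +y side of the handle, at the plate's underside.
- template_small (a point): Centre of the template's small locating hole, a slot 10.5 mm along its x by 15 mm along its y, through the plate, 55 mm to the -y side of the handle, at the plate's underside.
- latch (a joint): Angle of the latch arm about its vertical pivot (rad), counter-clockwise from above. At 0 it points along jig +y, clear of the plate; at its stop, 1.57, along jig -x, over the plate's edge. Range -0.7 to 1.57, found open at -0.5 to 0.1; it stays where left and takes about 1.5 N at its knob. Arm 6 mm thick, its underside 2.5 mm above a seated plate: it passes only if the plate is down.
- latch_pivot (a point): The latch's pivot axis, at the underside of the arm: jig x = +90 mm, y = 0, 38.5 mm above the jig's origin.
- latch_knob (a point): Centre, half-way up, of the latch's upright black knob: 16 mm diameter, 30 mm tall, on the arm 42 mm from the pivot axis; push it from the side or pinch it from above.
- oil_can: Steel oil can standing on the bench, 60 mm diameter, 125 mm tall with a thin spout; a bystander. Origin at the centre of its underside.
- spare_wheel: Spare grinding wheel lying flat, 100 mm diameter, 20 mm thick; a bystander. Origin at the centre of its underside.
Things that resemble listed ones, but are neither listed nor needed, are in the scene too. Of the things that look like the part that bears template_handle, the largest one is meant.

How it is judged:
On the way, in this order (a step that is already met when the one before it is completed fails the run):
1. the template lies fully down on the pin block, both pins through their holes (z of template_handle in the frame of jig below 0.063 m and x of template_handle in the frame of jig between -0.014 and 0.018 m and y of template_handle in the frame of jig between -0.005 and 0.005 m and y of template_big in the frame of jig above 0.045 m and angle between template_handle's own z axis and vertical below 0.03 rad), for 0.2 s.
2. the latch is swung over the plate (value of joint latch above 1.4 rad), for 0.2 s.
At the end, for the whole second after the job is handed in: The template lies flat on the pin block, both pins through their holes, big on big (handle centre under 63 mm above the jig origin, jig x -14 to 18 mm, y within 5 mm, tilt under 0.03 rad), and the latch stands beyond 1.40 rad (all of step 1 and value of joint latch above 1.4 rad); the robot touches nothing.
It fails at once if the template is forced or dropped on the jig (over 50 N between them) (contact force between template and jig above 50 N).
It fails at once if the oil can is moved more than 20 mm (distance of oil_can from where it was at the start of the episode above 0.02 m).
It fails at once if the spare grinding wheel is moved more than 20 mm (distance of spare_wheel from where it was at the start of the episode above 0.02 m).
It also fails if it takes over 72 s, if anything falls off the work surface, if the arm or the gripper's body presses on something with over 40 N, if the wrist force passes 120 N, or if a joint passes its speed limit or range.

## Working session

There is one attempt and no reset: what is moved stays moved. The work goes in short steps, Python scripts to look and compute and a tool call to move; the robot and the scene stay as the last step left them, time stands still between calls to the robot, and variables do not carry over. Pictures are saved under pics/ and viewed, at most 10 in all, crops included, and the job is handed in when it is done.

Besides the shell and the picture viewer there is one more tool, called after "Request:" as name(argument=value, ...), one argument or row to a line, values as JSON. carry_out: Moves the arm, as the interface text tells. Its arguments: {"type":"object","properties":{"increments":{"type":"array","items":{"type":"number"}}},"required":["increments"]}

```bash
mkdir -p pics
cat > h.py <<'E'
import numpy as np, cv2
from workcell import bot
from scipy.spatial.transform import Rotation as R
def T(p):
    a=np.array(p["attitude"],float); M=a if a.shape==(3,3) else R.from_quat(a).as_matrix()
    return M,np.array(p["eye"],float)
def W(p,x):
    M,e=T(p); return M@np.array(x)+e
def P(p,w):
    M,e=T(p); c=M.T@(np.array(w)-e); u=np.array(p["mtx"])@c; return u[:2]/u[2]
def cloud(p):
    K=np.array(p["mtx"]); z=p["range_z"]; v,u=np.mgrid[:z.shape[0],:z.shape[1]]
    c=np.stack([(u-K[0,2])/K[0,0]*z,(v-K[1,2])/K[1,1]*z,z],-1); M,e=T(p)
    return c@M.T+e
def places(p,names,f=None):
    for n in names:
        for d in (f or bot.place_of)(p,n):
            w=W(p,d["xyz"]); print(n,round(d["p"],2),w.round(4),P(p,w).round())
E
python3 - <<'E'
from h import *
o=bot.get_obs(); print(o)
for n in("scene","top"):
    p=bot.camera(n); cv2.imwrite(f"pics/{n}0.png",p["pixels"]); print(n,p["eye"],p["attitude"])
    places(p,["jig","pins_datum","template_handle","template_big","template_small","latch_pivot","latch_knob","oil_can","spare_wheel"])
E
```

```text
{'clock': 0.0, 'joint_pos': array([1.22498889e+00, 2.41463172e-01, 3.71369517e-03, 1.33520073e+00,
       2.79622678e-06, 1.57077301e+00]), 'joint_vel': array([ 0.00028236,  0.00104234, -0.00279293,  0.00090505, -0.00089739,
       -0.00078783]), 'tau': array([ 3.57535373e-04, -3.72316861e+01,  2.52407706e+01,  1.70732976e-02,
        1.95970267e-05, -2.11411198e-06]), 'eef_pos': array([0.16926102, 0.4698007 , 0.23038388]), 'tool_rot': array([ 1.72031908e-01,  9.85090789e-01, -1.06063960e-03, -1.86670182e-04]), 'ft_force': array([1.16303012, 0.46722988, 0.33730821]), 'ft_torque': array([ 0.07431169,  0.01947527, -0.05865551]), 'grasp_force': 0.0, 'grip_width': 0.08515962098576006}
scene [ 1.285282   -0.20426779  1.13340226] [ 0.81872137  0.47966781 -0.15729437 -0.27362857]
jig 0.64 [ 0.7758 -0.036   0.0012] [215. 288.]
jig 0.62 [ 0.5148 -0.1334  0.0009] [143. 229.]
pins_datum 0.94 [ 0.5036 -0.1232  0.0491] [142. 215.]
template_handle 0.7 [0.5665 0.2109 0.0312] [258. 188.]
template_handle 0.6 [0.4272 0.5702 0.0277] [331. 118.]
template_handle 0.59 [0.3802 0.2379 0.0257] [236. 145.]
te
[... 898 characters left out ...]
  0.0333] [255. 198.]
template_handle 0.82 [0.3835 0.238  0.022 ] [245. 274.]
template_handle 0.58 [0.4311 0.5742 0.0254] [108. 257.]
template_big 0.91 [0.3427 0.2546 0.0007] [239. 290.]
template_big 0.91 [ 0.4519  0.5357 -0.0021] [128. 248.]
template_big 0.78 [ 5.423e-01  2.576e-01 -2.000e-04] [237. 210.]
template_small 0.66 [ 0.5943  0.1598 -0.0048] [274. 190.]
template_small 0.65 [ 0.4209  0.2268 -0.0024] [249. 258.]
template_small 0.58 [ 0.409   0.6009 -0.0008] [102. 265.]
latch_pivot 0.94 [ 0.6104 -0.1472  0.0386] [398. 180.]
latch_pivot 0.44 [ 0.5976  0.1637 -0.0033] [273. 189.]
latch_knob 0.58 [ 0.6229 -0.1044  0.0602] [384. 174.]
spare_wheel 0.66 [ 0.7847 -0.0376  0.003 ] [348. 117.]
```

View pics/top0.png

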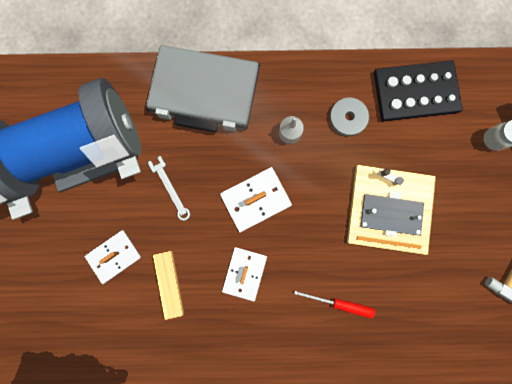

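View pics/scene0.png

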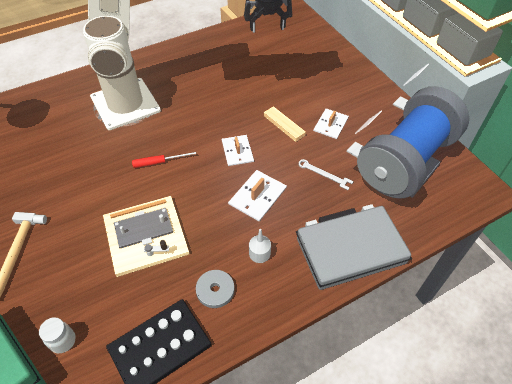

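The top view shows the largest plate at (255,198), with its wooden handle and holes at (237,210) and (274,190). The jig is at (391,210), with the strip on its lower side at (388,241), so jig +x points up the image. The knob is at (384,173), the wheel at (349,117) and the can at (291,129). The scene view agrees with all of this. Next I'll get precise poses.

```bash
cat >> h.py <<'E'
def yaw_of(q):
    y=R.from_quat(q).apply([0,1,0]); return np.arctan2(y[1],y[0])
def go(target,yaw,width,n=None,o=None):
    """rows to take TCP to target (m) with tool y at world angle yaw"""
    o=o or bot.get_obs(); d=np.array(target)-o["eef_pos"]; a=yaw_of(o["tool_rot"]); t=-(yaw-a); t=(t+np.pi/2)%np.pi-np.pi/2
    n=n or int(max(np.ceil(np.linalg.norm(d)/.06),np.ceil(abs(t)/.18),1))
    for i in range(n):
        b=a-t*i/n; # tool y at b, tool x at b+90deg, z down
        y=np.array([np.cos(b),np.sin(b),0]); x=np.array([-np.sin(b),np.cos(b),0])
        s=d/n*100; print([width,round(float(s@x),2),round(float(s@y),2),round(float(-s[2]),2),round(float(t/n),3)])
E
python3 - <<'E'
from h import *
p=bot.camera("top"); C=cloud(p); px=p["pixels"].astype(int)
hsv=cv2.cvtColor(p["pixels"],cv2.COLOR_BGR2HSV)
for name,c,zr in(("tmpl",(0.5685,.21),(.002,.016)),("board",(.517,-.131),(.012,.022)),("block",(.517,-.131),(.024,.033))):
    m=(np.hypot(C[...,0]-c[0],C[...,1]-c[1])<.16)&(C[...,2]>zr[0])&(C[...,2]<zr[1])&(p["range_z"]>0)
    n,l,s,ce=cv2.connectedComponentsWithStats(m.astype(np.uint8)); k=1+np.argmax(s[1:,4]); m=l==k
    q=C[m]; r=cv2.minAreaRect((q[:,:2]*1000).astype(np.float32)); print(name,m.sum(),r,np.median(q[:,2]))
go((.5685,.21,.25),np.radians(27.7),8.5)
E
```

```text
tmpl 2347 ((568.6819458007812, 206.03567504882812), (127.04710388183594, 160.5604705810547), 25.22087287902832) 0.007620196865050666
board 3629 ((540.6565551757812, -134.6208953857422), (201.71200561523438, 200.1407012939453), 80.75617218017578) 0.017511247299049293
block 2090 ((529.0414428710938, -132.65057373046875), (150.92124938964844, 110.32006072998047), 81.03190612792969) 0.027488034682539353
[8.5, -5.8, -1.37, -0.23, 0.093]
[8.5, -5.9, -0.83, -0.23, 0.093]
[8.5, -5.95, -0.28, -0.23, 0.093]
[8.5, -5.95, 0.27, -0.23, 0.093]
[8.5, -5.9, 0.82, -0.23, 0.093]
[8.5, -5.8, 1.36, -0.23, 0.093]
[8.5, -5.65, 1.89, -0.23, 0.093]
[8.5, -5.45, 2.41, -0.23, 0.093]
```

Request:
carry_out(
  increments=[8.5, -5.8, -1.4, -0.2, 0.093, 8.5, -5.9, -0.8, -0.2, 0.093, 8.5, -5.95, -0.3, -0.2, 0.093, 8.5, -5.95, 0.3, -0.2, 0.093, 8.5, -5.9, 0.8, -0.2, 0.093],
)

```text
clock: 1.68
eef_pos: [0.4203, 0.3062, 0.2416]
tool_rot: [0.396, 0.918, 0.0, 0.0]
ft_force: [0.5, 1.1, 0.4]
grip_width: 0.0846
grasp_force: 0.0
```

Request:
carry_out(
  increments=[8.5, -5.8, 1.4, -0.2, 0.093, 8.5, -5.65, 1.9, -0.2, 0.093, 8.5, -5.45, 2.4, -0.2, 0.093, 8.5, 0, 0, 0, 0, 8.5, 0, 0, 0, 0],
)

```text
clock: 2.3
eef_pos: [0.5683, 0.2094, 0.2468]
tool_rot: [0.518, 0.855, -0.0, -0.001]
ft_force: [-0.8, -0.1, -0.4]
grip_width: 0.085
grasp_force: 0.0
```

Run:
```python
from h import *
o=bot.get_obs(); print(o["clock"],o["eef_pos"],np.degrees(yaw_of(o["tool_rot"])),o["joint_pos"],o["ft_force"])
p=bot.camera("wrist"); cv2.imwrite("pics/w1.png",p["pixels"]); print(p["eye"],P(p,o["eef_pos"]))
places(p,["template_handle","template_big","template_small"])
C=cloud(p)
for z0,z1 in((.003,.015),(.04,.065)):
    m=(np.hypot(C[...,0]-.5685,C[...,1]-.21)<.12)&(C[...,2]>z0)&(C[...,2]<z1)&(p["range_z"]>0)
    n,l,s,ce=cv2.connectedComponentsWithStats(m.astype(np.uint8)); k=1+np.argmax(s[1:,4]); q=C[l==k]
    print(cv2.minAreaRect((q[:,:2]*1000).astype(np.float32)),np.median(q[:,2]))
```

```text
2.3 [0.56826246 0.20936479 0.24676971] 27.536976701235716 [3.52793337e-01 4.53204024e-01 3.49573258e-01 1.46843634e+00
 4.08459061e-04 1.44297884e+00] [-0.75499252 -0.14576318 -0.42938886]
[0.53134826 0.28192763 0.39116219] [251.42271684 243.42650258]
template_handle 0.64 [0.3808 0.2418 0.0294] [120.  59.]
template_handle 0.61 [0.5695 0.2107 0.034 ] [254. 158.]
template_big 0.8 [0.5488 0.2564 0.0006] [256. 115.]
template_big 0.75 [ 0.3388  0.2529 -0.0009] [101.  36.]
template_small 0.75 [4.226e-01 2.265e-01 2.000e-04] [157.  90.]
template_small 0.7 [0.6004 0.1593 0.0012] [256. 194.]
((571.5591430664062, 210.05252075195312), (115.72177124023438, 158.31712341308594), 26.106061935424805) 0.009858903616179054
((570.399658203125, 209.862548828125), (11.830328941345215, 55.33768081665039), 27.30681037902832) 0.0594373809868578
```

View pics/w1.png

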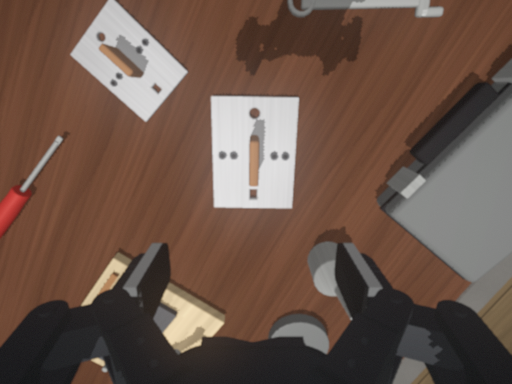

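The wrist view shows the plate square to the gripper, with the handle at (254,160), the big round hole at (254,113) and the slot at (254,193). The sizes agree with those given. Next I'll descend to z = 0.021.

Run:
```python
from h import *
go((.5703,.2098,.021),np.radians(27.5),5.0,5)
```

```text
[5.0, -0.04, 0.04, 4.53, 0.001]
[5.0, -0.04, 0.04, 4.53, 0.001]
[5.0, -0.04, 0.04, 4.53, 0.001]
[5.0, -0.04, 0.04, 4.53, 0.001]
[5.0, -0.04, 0.04, 4.53, 0.001]
```

Request:
carry_out(
  increments=[5, -0.05, 0.05, 4.5, 0, 5, -0.05, 0.05, 4.5, 0, 5, -0.05, 0.05, 4.5, 0, 5, 0, 0, 4.5, 0, 5, 0, 0, 4.5, 0],
)

```text
clock: 3.12
eef_pos: [0.57, 0.2101, 0.0217]
tool_rot: [0.517, 0.856, 0.001, 0.0]
ft_force: [0.7, 0.5, -1.0]
grip_width: 0.0499
grasp_force: 0.0
```

Request:
carry_out(
  increments=[1, 0, 0, 0, 0, 0.5, 0, 0, 0, 0, 0.5, 0, 0, 0, 0, 0.5, 0, 0, 0, 0, 0.5, 0, 0, 0, 0],
)

```text
clock: 3.75
eef_pos: [0.5719, 0.2099, 0.0245]
tool_rot: [0.518, 0.855, 0.002, 0.001]
ft_force: [-1.5, 1.6, 6.9]
grip_width: 0.0112
grasp_force: 61.4
```

Request:
carry_out(
  increments=[0.5, 0, 0, 0, 0, 0.5, 0, 0, 0, 0, 0.5, 0, 0, -1, 0, 0.5, 0, 0, -3, 0, 0.5, 0, 0, 0, 0],
)

```text
clock: 4.38
eef_pos: [0.5725, 0.2093, 0.0644]
tool_rot: [0.518, 0.855, 0.002, 0.002]
ft_force: [0.5, 0.9, -5.1]
grip_width: 0.011
grasp_force: 60.0
```

Run:
```python
from h import *
J=np.array([.5210,-.1314]); a=np.radians(-9.1); ex=np.array([np.cos(a),np.sin(a)]); ey=np.array([-np.sin(a),np.cos(a)])
for n in("top","scene"):
    p=bot.camera(n); C=cloud(p); d=C[...,:2]-J; u=d@ex; v=d@ey
    b=(abs(v)<.1)&(u>-.09)&(u<.13)&(p["range_z"]>0)
    m=b&(C[...,2]>.036)&(C[...,2]<.09)
    k,l,s,ce=cv2.connectedComponentsWithStats(m.astype(np.uint8),connectivity=8)
    for i in range(1,k):
        q=l==i
        if s[i,4]>2: print(n,s[i,4],ce[i].round(),"u",u[q].min().round(4),u[q].max().round(4),"v",v[q].min().round(4),v[q].max().round(4),"z",C[...,2][q].max().round(4))
    m=b&(C[...,2]>.012)&(C[...,2]<.022)
    print(cv2.minAreaRect((C[m][:,:2]*1000).astype(np.float32)), u[m].min(),u[m].max(),v[m].min(),v[m].max())
    m=b&(C[...,2]>.024)&(C[...,2]<.033)&(abs(v)>.03)&(abs(v)<.07); print("block u",np.percentile(u[m],[0,2,50,98,100]).round(4),"v")
    c=P(p,[*J,.03]); x,y=c.astype(int); cv2.imwrite(f"pics/j_{n}.png",cv2.resize(p["pixels"][y-55:y+55,x-70:x+70],None,fx=5,fy=5))
```

```text
top 212 [390. 176.] u 0.0804 0.1135 v -0.0094 0.0525 z 0.0777
top 25 [372. 210.] u 0.0008 0.011 v 0.0512 0.0608 z 0.0574
top 20 [417. 217.] u 0.0021 0.0097 v -0.058 -0.0498 z 0.0548
((540.4716186523438, -134.505859375), (199.95574951171875, 199.94546508789062), 80.87606811523438) -0.08027558772014794 0.11970483917398686 -0.09993571832500373 0.09999077797629888
block u [-0.0688 -0.0651  0.0013  0.0465  0.0485] v
scene 27 [161. 217.] u -0.0019 0.0107 v 0.0478 0.0589 z 0.0555
scene 18 [121. 228.] u -0.0016 0.0098 v -0.0597 -0.052 z 0.0588
scene 194 [156. 247.] u 0.0768 0.1106 v -0.0133 0.0505 z 0.0777
((538.5145263671875, -134.8798828125), (198.73165893554688, 204.69552612304688), 80.83534240722656) -0.08461219214996292 0.12017196455770357 -0.09997630682043931 0.09870686132518225
block u [-0.0708 -0.0667  0.0065  0.0466  0.0643] v
```

View pics/j_top.png

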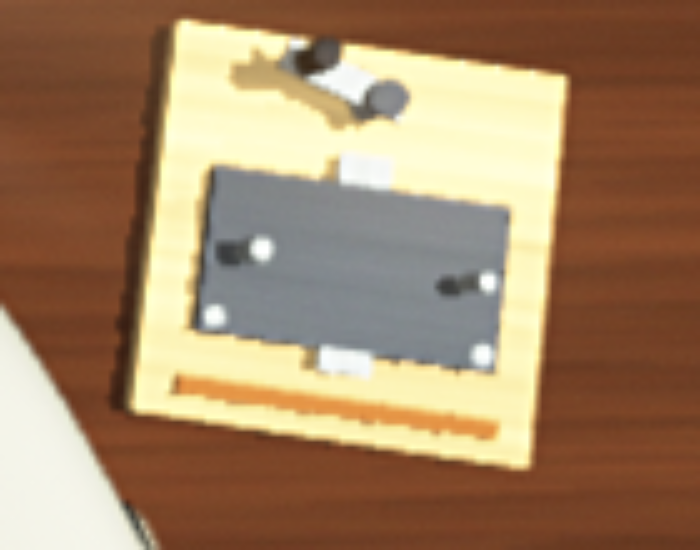

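The crop shows both pins standing on the block, at (262,249) and (488,283). The white discs near the lower corners are flat. The open latch is at top left. The depth data puts the pins at jig x ≈ 5 mm. Next I'll carry the plate over.

```bash
cat >> h.py <<'E'
A=np.radians(-9.1); EX=np.array([np.cos(A),np.sin(A)]); EY=np.array([-np.sin(A),np.cos(A)])
J=np.array([.5405,-.1345])-.02*EX
def jw(u,v,z): return np.array([*(J+u*EX+v*EY),z])
def wj(w): d=np.array(w)[...,:2]-J; return d@EX,d@EY
E
python3 - <<'E'
from h import *
go(jw(.005,0,.135),A,0.5,10)
E
```

```text
[0.5, -2.81, -1.97, -0.73, 0.064]
[0.5, -2.93, -1.79, -0.73, 0.064]
[0.5, -3.04, -1.6, -0.73, 0.064]
[0.5, -3.14, -1.4, -0.73, 0.064]
[0.5, -3.22, -1.19, -0.73, 0.064]
[0.5, -3.29, -0.99, -0.73, 0.064]
[0.5, -3.35, -0.77, -0.73, 0.064]
[0.5, -3.39, -0.56, -0.73, 0.064]
[0.5, -3.42, -0.34, -0.73, 0.064]
[0.5, -3.43, -0.12, -0.73, 0.064]
```

Request:
carry_out(
  increments=[0.5, -2.8, -2.0, -1.4, 0.064, 0.5, -2.9, -1.8, -1.4, 0.064, 0.5, -3.05, -1.6, -1.4, 0.064, 0.5, -3.15, -1.4, -1.4, 0.064, 0.5, -3.2, -1.2, -1.4, 0.064],
)

```text
clock: 5.1
eef_pos: [0.5461, 0.0375, 0.1308]
tool_rot: [0.649, 0.761, -0.001, -0.001]
ft_force: [0.2, 0.5, -4.5]
grip_width: 0.0112
grasp_force: 60.0
```

Request:
carry_out(
  increments=[0.5, -3.3, -1.0, 0, 0.064, 0.5, -3.35, -0.8, 0, 0.064, 0.5, -3.4, -0.6, 0, 0.064, 0.5, -3.4, -0.3, 0, 0.064, 0.5, -3.4, -0.1, 0, 0.064],
)

```text
clock: 5.72
eef_pos: [0.5236, -0.1322, 0.1304]
tool_rot: [0.762, 0.648, -0.001, -0.001]
ft_force: [1.0, 0.0, -5.5]
grip_width: 0.0114
grasp_force: 60.0
```

Request:
carry_out(
  increments=[0.5, 0, 0, 0, 0, 0.5, 0, 0, 0, 0, 0.5, 0, 0, 0, 0, 0.5, 0, 0, 0, 0, 0.5, 0, 0, 0, 0],
)

```text
clock: 6.35
eef_pos: [0.5253, -0.1307, 0.1323]
tool_rot: [0.761, 0.649, 0.0, 0.0]
ft_force: [-0.5, -0.2, -4.6]
grip_width: 0.0111
grasp_force: 60.1
```

Run:
```python
from h import *
o=bot.get_obs(); e=o["eef_pos"]; print(e,wj(e),np.degrees(yaw_of(o["tool_rot"])),o["ft_force"],R.from_quat(o["tool_rot"]).as_matrix()[:,2])
p=bot.camera("wrist"); cv2.imwrite("pics/w2.png",p["pixels"]); 
places(p,["template_handle","template_big","template_small","pins_datum"])
C=cloud(p); u,v=wj(C)
for n in("wrist","top"):
    if n=="top": p=bot.camera(n); C=cloud(p); cv2.imwrite("pics/t2.png",p["pixels"])
    m=(np.hypot(C[...,0]-e[0],C[...,1]-e[1])<.12)&(abs(C[...,2]-(e[2]-.0165))<.008)&(p["range_z"]>0)
    if m.sum()>50:
        r=cv2.minAreaRect((C[m][:,:2]*1000).astype(np.float32)); print(n,m.sum(),r,wj(np.array(r[0])/1000),np.median(C[...,2][m]))
        q=C[m]; f=np.linalg.lstsq(np.c_[q[:,:2]-e[:2],np.ones(len(q))],q[:,2],rcond=None)[0]; print("plane",f)
```

```text
[ 0.52526139 -0.13069792  0.13231797] (np.float64(0.004351858653759525), np.float64(0.0013441225365228532)) -9.049691467665706 [-0.46729473 -0.15147964 -4.56007858] [ 6.28261944e-05 -3.06266777e-05 -9.99999998e-01]
template_handle 0.9 [ 0.5246 -0.128   0.1423] [249. 249.]
template_big 0.95 [ 0.5364 -0.0775  0.1096] [256. 141.]
template_small 0.77 [ 0.5228 -0.1837  0.1084] [260. 294.]
wrist 28352 ((525.6444091796875, -131.05946350097656), (150.86546325683594, 110.71693420410156), 80.69422912597656) (np.float64(0.004787235913577323), np.float64(0.0010477017097021315)) 0.11766749741496818
plane [-0.00222389 -0.00291498  0.11779242]
top 1854 ((526.502685546875, -130.70407104492188), (151.01661682128906, 110.04759216308594), 80.61215209960938) (np.float64(0.005578501664579838), np.float64(0.0015343644590302087)) 0.11547209363475347
plane [ 0.00056311 -0.00564362  0.11555629]
```

View pics/w2.png

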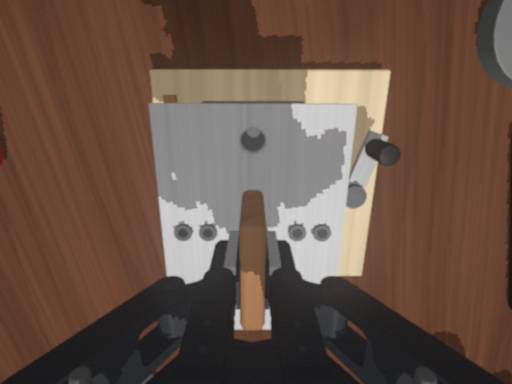

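The wrist view shows the plate held level and square over the jig, with the big hole at (253,138) and the knob at (390,152), clear of the plate. I'll correct y by about -1.2 mm and go down to just above the tips.

Request:
carry_out(
  increments=[0.5, -0.12, 0.03, 1.5, 0, 0.5, 0, 0, 1.5, 0, 0.5, 0, 0, 1.2, 0, 0.5, 0, 0, 0.5, 0, 0.5, 0, 0, 0, 0],
)

```text
clock: 7.28
eef_pos: [0.5249, -0.1324, 0.0847]
tool_rot: [0.761, 0.649, -0.0, -0.0]
ft_force: [0.4, 0.4, -4.8]
grip_width: 0.0114
grasp_force: 59.9
```

Request:
carry_out(
  increments=[0.5, 0, 0, 0.1, 0, 0.5, 0, 0, 0.1, 0, 0.5, 0, 0, 0.1, 0, 0.5, 0, 0, 0.1, 0, 0.5, 0, 0, 0.1, 0],
)

```text
clock: 7.9
eef_pos: [0.5253, -0.1325, 0.0803]
tool_rot: [0.761, 0.649, 0.0, 0.0]
ft_force: [-0.9, -0.1, -4.5]
grip_width: 0.0114
grasp_force: 59.9
```

```bash
cat > s.py <<'E'
from h import *
o=bot.get_obs(); e=o["eef_pos"]; print(o["clock"],"jig uv mm",np.round(np.array(wj(e))*1000,2),"z",e[2].round(4),"yaw",np.degrees(yaw_of(o["tool_rot"])).round(2),"F jig",(o["ft_force"][:2]@EX).round(2),(o["ft_force"][:2]@EY).round(2),o["ft_force"][2].round(2),"M",o["ft_torque"].round(2), R.from_quat(o["tool_rot"]).as_matrix()[:2,2].round(4))
E
python3 s.py
```

```text
7.9 jig uv mm [ 4.65 -0.41] z 0.0803 yaw -9.11 F jig -0.91 -0.21 -4.52 M [-0.02  0.01 -0.01] [ 0.0001 -0.    ]
```

Request:
carry_out(
  increments=[0.5, 0, 0, 0.1, 0, 0.5, 0, 0, 0.1, 0, 0.5, 0, 0, 0.1, 0, 0.5, 0, 0, 0.1, 0, 0.5, 0, 0, 0, 0],
)

```text
clock: 8.52
eef_pos: [0.5251, -0.1325, 0.0762]
tool_rot: [0.761, 0.649, -0.0, -0.0]
ft_force: [0.9, 0.1, -3.8]
grip_width: 0.0112
grasp_force: 59.9
```

```bash
python3 s.py
```

```text
8.525 jig uv mm [ 4.51 -0.41] z 0.0762 yaw -9.11 F jig 0.86 0.27 -3.79 M [ 0.   -0.07 -0.01] [-0.0003  0.    ]
```

Request:
carry_out(
  increments=[0.5, 0, 0, 0.1, 0, 0.5, 0, 0, 0.1, 0, 0.5, 0, 0, 0.1, 0, 0.5, 0, 0, 0, 0, 0.5, 0, 0, 0, 0],
)

```text
clock: 9.15
eef_pos: [0.5253, -0.1325, 0.0733]
tool_rot: [0.761, 0.649, 0.0, 0.0]
ft_force: [-0.6, -0.0, -5.5]
grip_width: 0.0113
grasp_force: 59.9
```

```bash
python3 s.py
```

```text
9.15 jig uv mm [ 4.65 -0.43] z 0.0733 yaw -9.11 F jig -0.55 -0.11 -5.54 M [-0.05 -0.02  0.05] [0.0001 0.    ]
```

Request:
carry_out(
  increments=[0.5, 0, 0, 0.1, 0, 0.5, 0, 0, 0.1, 0, 0.5, 0, 0, 0.1, 0, 0.5, 0, 0, 0.1, 0, 0.5, 0, 0, 0, 0],
)

```text
clock: 9.78
eef_pos: [0.5251, -0.1325, 0.0692]
tool_rot: [0.761, 0.649, -0.0, -0.0]
ft_force: [-0.3, -0.7, -4.4]
grip_width: 0.0115
grasp_force: 59.9
```

```bash
python3 s.py
```

```text
9.775 jig uv mm [ 4.51 -0.42] z 0.0692 yaw -9.11 F jig -0.2 -0.77 -4.44 M [-0.02 -0.03 -0.02] [-0.0003  0.0001]
```

Request:
carry_out(
  increments=[0.5, 0, 0, 0.1, 0, 0.5, 0, 0, 0.1, 0, 0.5, 0, 0, 0.1, 0, 0.5, 0, 0, 0.1, 0, 0.5, 0, 0, 0.1, 0],
)

```text
clock: 10.4
eef_pos: [0.5252, -0.1325, 0.0642]
tool_rot: [0.761, 0.649, -0.0, -0.0]
ft_force: [0.3, 0.9, -4.4]
grip_width: 0.0113
grasp_force: 59.9
```

Request:
carry_out(
  increments=[0.5, 0, 0, 0.1, 0, 0.5, 0, 0, 0.1, 0, 0.5, 0, 0, 0.1, 0, 0.5, 0, 0, 0.1, 0, 0.5, 0, 0, 0.1, 0],
)

```text
clock: 11.02
eef_pos: [0.5253, -0.1325, 0.0593]
tool_rot: [0.761, 0.649, 0.0, 0.0]
ft_force: [-0.3, -0.4, -4.5]
grip_width: 0.0112
grasp_force: 59.9
```

Request:
carry_out(
  increments=[0.5, 0, 0, 0.1, 0, 0.5, 0, 0, 0.1, 0, 0.5, 0, 0, 0.1, 0, 0.5, 0, 0, 0.1, 0, 0.5, 0, 0, 0, 0],
)

```text
clock: 11.65
eef_pos: [0.5251, -0.1325, 0.0552]
tool_rot: [0.761, 0.649, -0.0, -0.0]
ft_force: [-0.4, -0.2, -3.8]
grip_width: 0.0114
grasp_force: 59.9
```

```bash
python3 s.py
```

```text
11.65 jig uv mm [ 4.5  -0.41] z 0.0552 yaw -9.11 F jig -0.34 -0.3 -3.81 M [-0.02 -0.05 -0.02] [-0.0003  0.0001]
```

Request:
carry_out(
  increments=[0.5, 0, 0, 0.1, 0, 0.5, 0, 0, 0.05, 0, 0.5, 0, 0, 0.05, 0, 0.5, 0, 0, 0.05, 0, 0.5, 0, 0, 0, 0],
)

```text
clock: 12.28
eef_pos: [0.5252, -0.1325, 0.0528]
tool_rot: [0.761, 0.649, -0.0, -0.0]
ft_force: [-0.2, 0.1, -4.2]
grip_width: 0.0111
grasp_force: 59.9
```

```bash
python3 s.py
```

```text
12.275 jig uv mm [ 4.58 -0.42] z 0.0528 yaw -9.11 F jig -0.17 0.05 -4.22 M [-0.   -0.04 -0.03] [-0.0001  0.    ]
```

Request:
carry_out(
  increments=[0.5, 0, 0, 0.05, 0, 0.5, 0, 0, 0.05, 0, 0.5, 0, 0, 0.05, 0, 0.5, 0, 0, 0, 0, 0.5, 0, 0, 0, 0],
)

```text
clock: 12.9
eef_pos: [0.5253, -0.1325, 0.0525]
tool_rot: [0.761, 0.649, 0.0, 0.0]
ft_force: [-3.4, 1.4, 5.6]
grip_width: 0.011
grasp_force: 61.6
```

```bash
python3 s.py
```

```text
12.9 jig uv mm [ 4.69 -0.41] z 0.0525 yaw -9.11 F jig -3.57 0.8 5.58 M [ 0.17  0.75 -0.03] [ 0.0008 -0.0002]
```

The plate touched down at the expected height (TCP 52.5 mm) with about 10 N, so it is seated. I'll release it and lift.

Request:
carry_out(
  increments=[2, 0, 0, -0.1, 0, 4, 0, 0, 0, 0, 4, 0, 0, 0, 0, 4, 0, 0, 0, 0, 4, 0, 0, 0, 0],
)

```text
clock: 13.52
eef_pos: [0.5252, -0.1325, 0.0522]
tool_rot: [0.761, 0.649, -0.0, -0.0]
ft_force: [-0.4, -0.1, 0.2]
grip_width: 0.0401
grasp_force: 0.0
```

Request:
carry_out(
  increments=[4, 0, 0, -2, 0, 4, 0, 0, -4, 0, 4, 0, 0, -5, 0, 4, 0, 0, -4, 0, 4, 0, 0, 0, 0],
)

```text
clock: 14.15
eef_pos: [0.5277, -0.1331, 0.2064]
tool_rot: [0.761, 0.649, 0.002, 0.003]
ft_force: [0.8, -0.4, -0.8]
grip_width: 0.0401
grasp_force: 0.0
```

```bash
python3 s.py
python3 - <<'E'
from h import *
p=bot.camera("wrist"); cv2.imwrite("pics/w3.png",p["pixels"]); places(p,["template_handle","template_big","latch_knob","latch_pivot"])
C=cloud(p)
for n in("wrist","top","scene"):
    if n!="wrist": p=bot.camera(n); C=cloud(p); places(p,["latch_knob"])
    u,v=wj(C); z=C[...,2]; g=p["range_z"]>0
    m=g&(u>.068)&(u<.145)&(abs(v)<.08)&(z>.065)&(z<.085); 
    if m.sum()>3: print(n,"knobtop",m.sum(),(np.ptp(u[m])/2+u[m].min()).round(4),(np.ptp(v[m])/2+v[m].min()).round(4),np.ptp(u[m]).round(4),np.ptp(v[m]).round(4))
    m=g&(u>-.045)&(u<.055)&(abs(v)<.07)&(z>.03)&(z<.045)&((abs(v)>.035)&(abs(v)<.07)&(abs(u-.005)>.012)); q=C[m]
    f=np.linalg.lstsq(np.c_[q[:,:2]-J,np.ones(len(q))],q[:,2],rcond=None)[0]; print(n,"plate",m.sum(),f.round(4))
E
```

```text
14.15 jig uv mm [ 7.13 -0.63] z 0.2064 yaw -9.11 F jig 0.9 -0.25 -0.81 M [-0.   -0.02 -0.04] [ 0.0081 -0.002 ]
template_handle 0.85 [ 0.5255 -0.1302  0.0655] [248. 172.]
template_big 0.82 [ 0.5375 -0.0804  0.0292] [252. 117.]
latch_knob 0.87 [ 0.6255 -0.1068  0.0631] [344. 133.]
latch_knob 0.67 [ 0.5383 -0.0804  0.029 ] [253. 117.]
latch_pivot 0.82 [ 0.6089 -0.148   0.0431] [326. 170.]
wrist knobtop 264 0.1016 0.0396 0.016 0.0151
wrist plate 4238 [-0.0007 -0.0001  0.0379]
latch_knob 0.71 [ 0.6255 -0.1037  0.0615] [384. 173.]
latch_knob 0.2 [ 0.5273 -0.1337  0.0623] [398. 213.]
top knobtop 40 0.1019 0.0409 0.0146 0.0148
top plate 852 [-0.0004  0.0006  0.0355]
latch_knob 0.71 [ 0.6218 -0.1132  0.0627] [161. 244.]
scene knobtop 35 0.1028 0.0384 0.0173 0.0151
scene plate 581 [ 0.0021 -0.0001  0.0362]
```

View pics/w3.png

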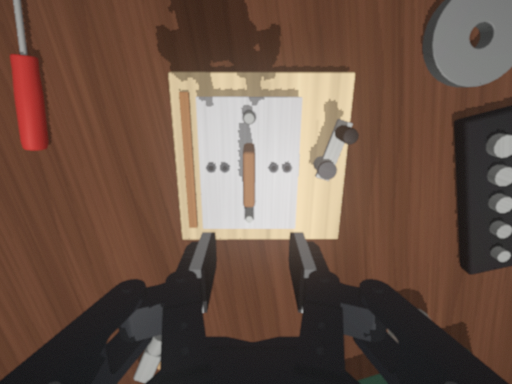

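The wrist view shows the plate lying down, with the pins through it at (249,117) and (249,216). The plate top measures about 36 mm. The knob at (346,133) corresponds to jig (102, 40) mm, so the latch is at about -0.29 rad. I'll cage the knob between the fingers and swing it.

Run:
```python
from h import *
go(jw(.102,.040,.12),A-.287,4.0,4)
print('down', 7.0)
# arc increments in tool axes per step dth (tool y along -t or t): tool y at world A+th => jig (cos th, sin th) = -motion ; tool x = (-sin th,cos th)=radial out
n=13; ths=np.linspace(-.287,1.57,n+1)
for i in range(n):
    f=lambda t:.042*np.array([-np.sin(t),np.cos(t)])
    d=(f(ths[i+1])-f(ths[i]))*100; t=ths[i]
    print([2.4,round(d@[-np.sin(t),np.cos(t)],2),round(d@[np.cos(t),np.sin(t)],2),0,round(-(ths[i+1]-t),3)])
```

```text
[4.0, 1.01, 2.45, 2.03, 0.072]
[4.0, 1.18, 2.37, 2.03, 0.072]
[4.0, 1.35, 2.28, 2.03, 0.072]
[4.0, 1.51, 2.17, 2.03, 0.072]
down 7.0
[2.4, np.float64(-0.04), np.float64(-0.6), 0, np.float64(-0.143)]
[2.4, np.float64(-0.04), np.float64(-0.6), 0, np.float64(-0.143)]
[2.4, np.float64(-0.04), np.float64(-0.6), 0, np.float64(-0.143)]
[2.4, np.float64(-0.04), np.float64(-0.6), 0, np.float64(-0.143)]
[2.4, np.float64(-0.04), np.float64(-0.6), 0, np.float64(-0.143)]
[2.4, np.float64(-0.04), np.float64(-0.6), 0, np.float64(-0.143)]
[2.4, np.float64(-0.04), np.float64(-0.6), 0, np.float64(-0.143)]
[2.4, np.float64(-0.04), np.float64(-0.6), 0, np.float64(-0.143)]
[2.4, np.float64(-0.04), np.float64(-0.6), 0, np.float64(-0.143)]
[2.4, np.float64(-0.04), np.float64(-0.6), 0, np.float64(-0.143)]
[2.4, np.float64(-0.04), np.float64(-0.6), 0, np.float64(-0.143)]
[2.4, np.float64(-0.04), np.float64(-0.6), 0, np.float64(-0.143)]
[2.4, np.float64(-0.04), np.float64(-0.6), 0, np.float64(-0.143)]
```

Request:
carry_out(
  increments=[4, 1.0, 2.45, 2.0, 0.072, 4, 1.2, 2.35, 2.0, 0.072, 4, 1.35, 2.3, 2.0, 0.072, 4, 1.5, 2.2, 2.0, 0.072, 4, 0, 0, 0, 0],
)

```text
clock: 15.22
eef_pos: [0.6281, -0.1074, 0.1191]
tool_rot: [0.846, 0.534, -0.002, -0.002]
ft_force: [-1.1, 0.2, 0.2]
grip_width: 0.0399
grasp_force: 0.0
```

```bash
python3 s.py
python3 - <<'E'
from h import *
go(jw(.102,.040,.05),A-.287,4.0,3)
E
```

```text
15.225 jig uv mm [102.21  40.58] z 0.1191 yaw -25.51 F jig -1.17 0.05 0.18 M [-0.03  0.01  0.02] [-0.0048  0.0009]
[4.0, -0.02, -0.0, 2.3, 0.0]
[4.0, -0.02, -0.0, 2.3, 0.0]
[4.0, -0.02, -0.0, 2.3, 0.0]
```

Request:
carry_out(
  increments=[4, 0, 0, 2.3, 0, 4, 0, 0, 2.3, 0, 4, 0, 0, 2.3, 0, 2.4, 0, 0, 0, 0, 2.4, 0, 0, 0, 0],
)

```text
clock: 15.85
eef_pos: [0.6289, -0.1086, 0.0548]
tool_rot: [0.846, 0.533, 0.001, 0.001]
ft_force: [-0.1, -0.0, 0.7]
grip_width: 0.0243
grasp_force: 0.0
```

Request:
carry_out(
  increments=[2.4, -0.04, -0.6, 0, -0.143, 2.4, -0.04, -0.6, 0, -0.143, 2.4, -0.04, -0.6, 0, -0.143, 2.4, -0.04, -0.6, 0, -0.143, 2.4, 0, 0, 0, 0],
)

```text
clock: 16.48
eef_pos: [0.6063, -0.1043, 0.0554]
tool_rot: [0.662, 0.749, 0.001, 0.001]
ft_force: [0.7, 0.6, 0.7]
grip_width: 0.0237
grasp_force: 0.5
```

```bash
python3 s.py
```

```text
16.475 jig uv mm [80.25 40.21] z 0.0554 yaw 7.09 F jig 0.62 0.74 0.66 M [ 0.1  -0.25 -0.01] [ 0.0035 -0.0003]
```

Request:
carry_out(
  increments=[2.4, -0.04, -0.6, 0, -0.143, 2.4, -0.04, -0.6, 0, -0.143, 2.4, -0.04, -0.6, 0, -0.143, 2.4, -0.04, -0.6, 0, -0.143, 2.4, 0, 0, 0, 0],
)

```text
clock: 17.1
eef_pos: [0.584, -0.1138, 0.0545]
tool_rot: [0.425, 0.905, 0.0, 0.001]
ft_force: [0.5, 1.9, 1.8]
grip_width: 0.024
grasp_force: 0.6
```

```bash
python3 s.py
```

```text
17.1 jig uv mm [59.65 27.3 ] z 0.0545 yaw 39.73 F jig 0.21 1.94 1.82 M [ 0.28 -0.13  0.01] [ 0.0018 -0.0002]
```

Request:
carry_out(
  increments=[2.4, 0, -0.6, 0, -0.143, 2.4, -0.04, -0.6, 0, -0.143, 2.4, -0.04, -0.6, 0, -0.143, 2.4, -0.04, -0.6, 0, -0.143, 2.4, -0.04, -0.6, 0, -0.143],
)

```text
clock: 17.73
eef_pos: [0.5687, -0.1388, 0.054]
tool_rot: [0.079, 0.997, 0.0, 0.0]
ft_force: [0.1, 1.6, 2.6]
grip_width: 0.0235
grasp_force: 1.1
```

```bash
python3 s.py
```

```text
17.725 jig uv mm [48.54  0.26] z 0.054 yaw 80.95 F jig -0.11 1.59 2.56 M [ 0.47 -0.03 -0.  ] [0.0005 0.0005]
```

Request:
carry_out(
  increments=[2.4, 0, -0.2, 0, 0, 2.4, 0, -0.2, 0, 0, 2.4, 0, -0.1, 0, 0, 2.4, 0, -0.1, 0, 0, 2.4, 0, 0, 0, 0],
)

```text
clock: 18.35
eef_pos: [0.5676, -0.1436, 0.0533]
tool_rot: [0.079, 0.997, 0.001, 0.0]
ft_force: [-0.0, 5.1, 1.3]
grip_width: 0.0243
grasp_force: 2.6
```

```bash
python3 s.py
```

```text
18.35 jig uv mm [48.23 -4.74] z 0.0533 yaw 80.9 F jig -0.82 4.99 1.27 M [ 1.11  0.05 -0.02] [0.0002 0.0023]
```

The force rose from about 1.6 N to 5 N, so the latch is at its stop. I'll back off, open, lift and move clear.

Request:
carry_out(
  increments=[2.6, 0, 0.3, 0, 0, 3.6, 0, 0.1, 0, 0, 3.6, 0, 0, 0, 0, 3.6, 0, 0, -2, 0, 3.6, 0, 0, -4, 0],
)

```text
clock: 18.98
eef_pos: [0.5664, -0.1408, 0.1119]
tool_rot: [0.08, 0.997, 0.0, -0.002]
ft_force: [0.7, -0.5, 0.3]
grip_width: 0.036
grasp_force: 0.0
```

Request:
carry_out(
  increments=[3.6, 0, 0, -5, 0, 3.6, 0, 0, -5, 0, 3.6, 5, 0, 0, 0, 3.6, 0, 0, 0, 0, 3.6, 0, 0, 0, 0],
)

```text
clock: 19.6
eef_pos: [0.519, -0.1333, 0.2136]
tool_rot: [0.08, 0.997, -0.0, 0.001]
ft_force: [-0.1, -0.1, 0.4]
grip_width: 0.0358
grasp_force: 0.0
```

```bash
python3 s.py
python3 - <<'E'
from h import *
for n in("wrist","scene","top"):
    p=bot.camera(n); C=cloud(p); u,v=wj(C); z=C[...,2]; g=p["range_z"]>0
    if n=="scene":
        c=P(p,[*J,.03]); x,y=c.astype(int); cv2.imwrite("pics/end.png",cv2.resize(p["pixels"][y-60:y+60,x-80:x+80],None,fx=4,fy=4))
    m=g&(u>.03)&(u<.145)&(abs(v)<.08)&(z>.065)&(z<.085)
    if m.sum()>3: print(n,"knob",m.sum(),np.median(u[m]).round(4),np.median(v[m]).round(4))
    m=g&(u>-.045)&(u<.055)&(abs(v)>.035)&(abs(v)<.07)&(z>.03)&(z<.045)&(abs(u-.005)>.012); q=C[m]
    if m.sum()>20: print(n,"plate",np.linalg.lstsq(np.c_[q[:,:2]-J,np.ones(len(q))],q[:,2],rcond=None)[0].round(4))
E
```

```text
19.6 jig uv mm [-1.4  -2.21] z 0.2136 yaw 80.88 F jig -0.12 -0.08 0.37 M [0.01 0.02 0.  ] [ 0.0011 -0.0004]
wrist knob 202 0.0448 -0.0003
wrist plate [-0.0013  0.0001  0.0377]
scene knob 33 0.0487 -0.0013
scene plate [-0.0021 -0.0002  0.0362]
top knob 42 0.0469 0.0014
top plate [-0.0012  0.0004  0.0355]
```

View pics/end.png

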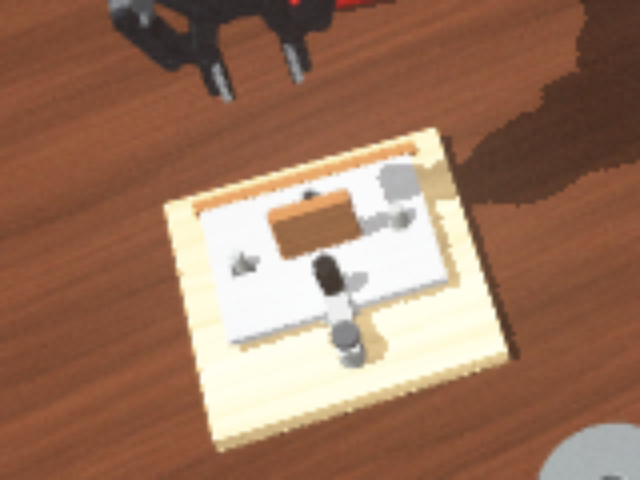

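The crop shows both pins through the plate, at (243,262) and (400,215). The latch lies along jig -x over the plate's edge, with its knob at (328,272), and the gripper is clear of everything.

```bash
python3 -c "
from workcell import bot
print(bot.job_done())"
```

```text
the job is handed in; nothing more can be done
None
```

The template is fully down on both pins, big hole on the big pin; the latch was swung round to its stop over the plate's edge, the gripper is clear, and the job is handed in (no verdict was returned).

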